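# Take off the depth of a hotplate with a tape measure and lock it

### The job

Measure how deep the hotplate's heating plate is, front edge to back edge, with the tape measure standing on the carton: hook the tape's end over the plate's back edge, draw the case back towards the plate's front against the spring, and stand it upright on the control panel with its nose against the plate's front edge and the tape square across the plate. Only then push the thumb lock fully down, and leave the tape standing there by itself. The plate is brittle ceramic, so be gentle with the hotplate, and do not knock over or shove the things beside it.

Things in the scene. Friction and masses are not known exactly. Their poses are not given: they have to be found in the camera images.
- hotplate: Grey hotplate, fixed. Origin on the bench under its middle; +x from its front (knobs) to its back. From above: square white ceramic heating plate x -25 to +125, y -78 to +78 mm; before it the flat clear control panel, x -122 to -25 mm, 10 mm lower than the plate's top. Level, but screwed up on its feet by an UNKNOWN amount: plate top 72 to 100 mm above the bench; find it by touch or eye.
- back_mark (a point): Point on the bench straight below the middle of the plate's back edge (125 mm behind the hotplate's origin; same axes). The back edge is an upright face 12 mm high from the plate's top down; the housing below stands 6 mm further in, and behind it all is open within 40 mm of the centre line: room for the hook.
- front_mark (a point): Point at bench level straight below the middle of the plate's front edge (25 mm in front of the hotplate's origin; same axes). The front edge is an upright shoulder, 10 mm high, rising from the control panel; the tape's nose goes against it, the case standing on the panel.
- tape_center (a point): Centre of the tape measure's case, 33 mm above its flat sole. Black case 74 mm long (x), 38 mm wide (y; flat parallel sides, grip them from above), 66 mm high, about 0.3 kg; round top. +x towards the nose where the blade comes out, z up. It starts upright on the carton with its nose 4 to 7 mm over the carton's +x edge.
- tape_nose (a point): Point on the case's flat upright front face (nose), 37 mm ahead of the centre, 5 mm above the sole. The nose is flat from the sole up to 40 mm. The yellow steel blade, 24 mm wide, leaves it level, its underside 13 mm above the sole, so it clears the plate's top when the case stands on the panel.
- hook (a point): Inner face (towards the nose) of the steel end hook, 1 mm below sole level. The hook, 24 mm wide, 2.5 mm thick, hangs from the blade's end to 7 mm BELOW the sole. Wound in, as at the start, it is 3 mm ahead of the nose and stops there. It draws out straight along +x, 175 mm at most, against a spring: 3.6 N wound in, 5.4 N at 150 mm. Hooked, it rubs on the edge with 1 to 2 N. Axes as the case.
- lock_pad (a point): Middle of the top of the thumb lock, a grey pad 16 mm (x) by 18 mm on the case's front top, 29 mm ahead of the case's centre; when up, its top is 67 mm above the sole, 1 mm above all else on the case. Pushed straight down it travels 7 mm against 5 N, comes to a hard stop and stays down. 8 to 10 N is plenty.
- thumb_lock (a joint): Travel of the thumb lock in m: 0 up (open, as at the start), 0.007 fully down (locked).
- carton: Brown cardboard carton, 76 (x) by 100 (y) by 40 mm high, which the tape stands on at the start; it does not move. Origin under its centre.
- beaker_rim (a point): Bystander: glass beaker, 70 mm across and 95 mm high, beside the hotplate (its left, +y, side). The point is the centre of its mouth.
- tube: Bystander: capped plastic sample tube, 34 mm across the cap, 113 mm high, standing by itself beside the hotplate (its right, -y, side). Origin under it.
Mind the look-alikes: they are no part of the job. There is more than one size of the part that bears tape_center; the job needs the smallest.

How it is judged:
By the outcome, as a careful person would: the job done as asked, in the order asked, and still so for the second after the job is handed in, with the robot touching nothing.
It also fails if it takes over 53 s, if anything falls off the work surface, if the arm or the gripper's body presses on something with over 40 N, if the wrist force passes 120 N, or if a joint passes its speed limit or range.

### The arm

A 6-joint arm with a two-finger parallel gripper is mounted at the origin on the work surface. World frame = base frame: x ahead of the robot, y to its left, z up, the work surface at z = 0. Lengths are in m, angles in rad, forces in N, time in s.
With the tool pointing down it reaches from about 0.35 to 0.725 m from the base axis. Payload 6 kg.
Tool frame: the origin (TCP) lies midway between the tips of the shut fingers; the grasp point (between the pads) lies 19 mm behind it; z points along the fingers, y is the line along which they close (so a half turn about z gives the same grasp; the last joint's range is limited). The gripper opens to 85 mm and grips with 20 to 120 N. Pads are 22 mm wide; open, the fingers measure 114 mm over their backs; the gripper's body (76 mm by 85 mm) begins 54 mm behind the grasp point. The pads swing forward as they close: fully open they stand 13 mm farther back than shut.
Start: joints at [1.526, 0.04, 0.085, 0, -1.615, -0.334], TCP at [0.222, 0.557, 0.231] pointing down, gripper open.
Joint ranges: [-2.56, 2.56], [-1.29, 2.01], [-1.08, 1.49], [-3.29, 1.98], [-2.81, -0.18], [-2.99, 2.99]. Speed limits (rad/s): [2.57, 2.57, 3.01, 3.14, 3.14, 3.14].

### API

Orientations are given as a unit quaternion [w, x, y, z].
In Python, from plant import arm gives the robot as it stands. Calls block until the motion is done:
- arm.move_pose(position, orientation): joint-space move of the TCP to a pose.
- arm.servo_line(position, ori=None, v=0.15): straight line of the TCP; ori=None keeps the orientation; v is the mean speed in m/s.
- arm.set_joints(angles): joint-space move.
- arm.grip(opening, force=None): finger opening in m; force is the grip in N (None keeps the last); returns when the fingers have stopped.
- arm.dwell(seconds).
- arm.solve_ik(position, orientation): joint angles nearest the present ones, or None.
- arm.camera(name): name is "side" or "top"; returns the picture (420x560x3 uint8, red, green, blue); there is no depth.
- arm.camera_model(name): a dict with "vfov" (degrees; the focal length in pixels is half the picture's height over the tangent of half this angle, whatever the lens; pixels are square), "cx", "cy" (the principal point, pixels), "distortion" ([k1, k2, p1, p2, k3] as OpenCV has them; the pictures are not rectified), "pose" (4x4, takes a point from camera to world coordinates). Camera axes: x right, y down, z forward; pixel columns grow to the right and rows downward; lengths in m; the calibration is good to about 2 mm. A picture is of the moment at which its call begins. camera_model takes no time and is no camera call.
A pose or a line that the arm cannot do raises arm.IKError and nothing moves.
- arm.close_job(): hands the job in; it is judged then, once.
Trained networks look in the newest picture that a camera, given by its name, has taken for a name from the list of things; names that differ only in an ending like _2 or _b are one class to them, and where a whole thing is asked for, a point or a joint stands for the part that bears it (a point fixed in the world has none). Each returns a list of dicts, best first, with "score" (0 to 1); they miss things now and then, are a little off and sometimes report something else, mostly with a low value. They report only what shows in the picture. A call takes as long as a camera call. They do not tell look-alikes from the thing itself.
- arm.spot_in(thing, camera): "rect" ([left, top, width, height] as shares, 0 to 1, of the picture: columns of its width, rows of its height, round what is visible of it).
Readings, each from a call of its own:
- arm.get_time_s(): time.
- arm.get_qpos(): joint angles.
- arm.get_joint_vel(): joint speeds.
- arm.get_joint_efforts(): joint torques, N m.
- arm.get_tool_pos(): TCP position.
- arm.get_tcp_rot(): TCP orientation.
- arm.get_ft_force(): force on the tool from outside, world axes, zero at the start.
- arm.get_torque(): the same for the moment, N m.
- arm.get_gripper_width(): finger opening in m.
- arm.get_gripper_force(): force on a finger pad.
Only numpy, scipy, OpenCV 4.12 (cv2) and the standard library are available. Lean on these libraries where they do the work, as an engineer would, in place of code of your own. Each camera call takes 0.05 s, during which the arm holds its last target. There are 200 camera calls.

## Working session

There is one attempt and no reset: what is moved stays moved. The work goes in short steps, each a Python script; the robot and the scene stay as the last script left them, time stands still between calls to the robot, and variables do not carry over. Pictures are saved under pics/ and viewed, at most 10 in all, crops included, and the job is handed in when it is done.

```bash
mkdir -p pics; ls; python3 - <<'E'
from plant import arm
import cv2,json
for c in("side","top"):
    im=arm.camera(c); cv2.imwrite(f"pics/{c}0.png",im[:,:,::-1])
    m=arm.camera_model(c); print(c,m)
    for t in("hotplate","tape_center","carton","beaker_rim","tube","lock_pad","hook"):
        print(t,[( [round(v*s) for v,s in zip(d["rect"],(560,420,560,420))],round(d["score"],2)) for d in arm.spot_in(t,c)][:5])
print(arm.get_time_s(),arm.get_tcp_rot())
E
```

```text
pics
side {'vfov': 56.24203385337671, 'cx': 277.7593888822532, 'cy': 208.68278550280888, 'distortion': array([-0.09018014,  0.        ,  0.        ,  0.        ,  0.        ]), 'pose': array([[-0.93611412, -0.25698735,  0.24009966,  0.3626393 ],
       [-0.35152242,  0.66221775, -0.66173986,  0.50386342],
       [ 0.01106052, -0.70386444, -0.71024821,  0.69257342],
       [ 0.        ,  0.        ,  0.        ,  1.        ]])}
hotplate [([214, 190, 143, 124], 0.7)]
tape_center [([292, 145, 26, 37], 0.9), ([216, 150, 49, 39], 0.87), ([351, 136, 36, 38], 0.58)]
carton [([285, 162, 48, 36], 0.75)]
beaker_rim [([193, 248, 37, 54], 0.97)]
tube [([320, 202, 20, 31], 0.93)]
lock_pad []
hook [([284, 161, 46, 38], 0.38)]
top {'vfov': 48.330583453787256, 'cx': 275.6700779330416, 'cy': 218.54026450158085, 'distortion': array([-0.10485794,  0.        ,  0.        ,  0.        ,  0.        ]), 'pose': array([[-0.02266305, -0.99024029,  0.13751568,  0.43816466],
       [-0.9996647 ,  0.02072265, -0.01552582, -0.04939969],
       [ 0.0125246 , -0.13782143, -0.9903779 ,  1.14779484],
       [ 0.        ,  0.        ,  0.        ,  1.        ]])}
hotplate [([187, 178, 104, 132], 0.8), ([343, 206, 27, 32], 0.18)]
tape_center [([308, 134, 56, 53], 0.71), ([192, 185, 99, 125], 0.71), ([395, 260, 55, 46], 0.66), ([341, 203, 27, 35], 0.59)]
carton [([331, 205, 53, 50], 0.89)]
beaker_rim [([190, 180, 103, 131], 0.69), ([180, 182, 29, 33], 0.56)]
tube [([275, 267, 18, 17], 0.47)]
lock_pad [([423, 260, 10, 9], 0.66), ([344, 174, 10, 9], 0.64)]
hook [([312, 169, 11, 7], 0.63), ([443, 290, 9, 10], 0.4)]
0.8 [ 2.69725065e-05  9.82116649e-01 -1.88273436e-01  1.15084609e-05]
```

```bash
python3 - <<'E'
import cv2
a=cv2.imread("pics/side0.png")[110:330,150:420]; b=cv2.imread("pics/top0.png")[120:330,160:470]
cv2.imwrite("pics/side0c.png",cv2.resize(a,None,fx=2.7,fy=2.7,interpolation=cv2.INTER_CUBIC))
cv2.imwrite("pics/top0c.png",cv2.resize(b,None,fx=2.5,fy=2.5,interpolation=cv2.INTER_CUBIC))
E
```

```text
(no output)
```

View pics/side0c.png

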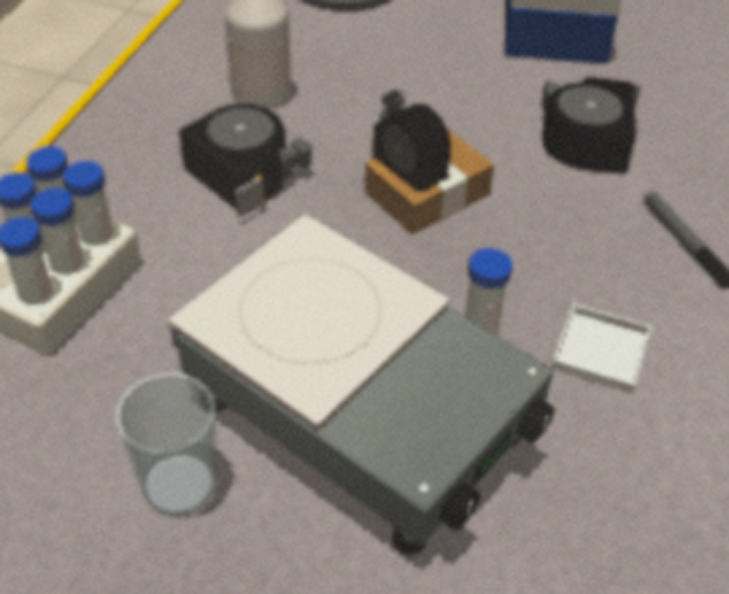

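View pics/top0c.png

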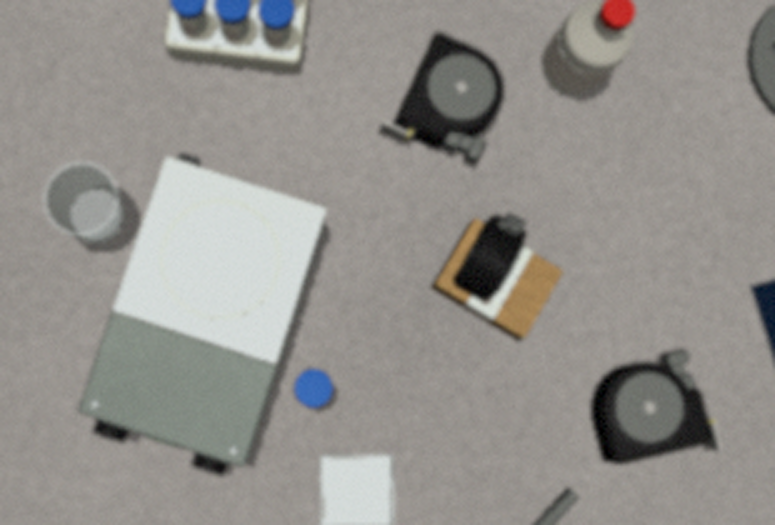

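Three tape-like cases show: top crop (450,90) and (650,410) both lie flat on the bench and are bigger. The one at (490,260), side crop (410,145), stands upright on the carton and is the smallest, so it is the candidate. I'll confirm it in an enlarged crop of both views.

```bash
python3 - <<'E'
import cv2,numpy as np
a=cv2.imread("pics/side0.png")[135:200,280:340]; b=cv2.imread("pics/top0.png")[197:262,325:390]
f=lambda i:cv2.resize(i,None,fx=6,fy=6,interpolation=cv2.INTER_CUBIC)
cv2.imwrite("pics/tape0.png",cv2.convertScaleAbs(np.hstack([f(a),f(b)]),alpha=1.3,beta=15))
E
```

```text
(no output)
```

View pics/tape0.png

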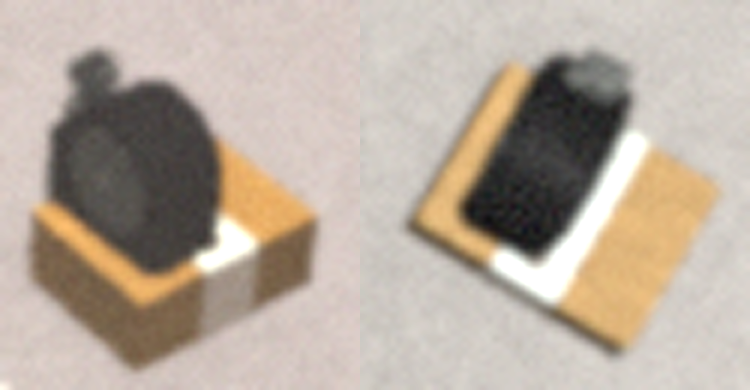

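The crop shows the small black case upright on the carton, with its grey thumb lock at (93,70) in the side view and (598,73) in the top view. This is the right tape. Next I fit the poses.

```bash
cat > h.py <<'E'
import numpy as np,cv2
from scipy.optimize import least_squares
from plant import arm
M={c:arm.camera_model(c) for c in("side","top")}
def proj(c,P):
    m=M[c]; f=210/np.tan(np.radians(m["vfov"]/2)); T=np.linalg.inv(m["pose"])
    K=np.array([[f,0,m["cx"]],[0,f,m["cy"]],[0,0,1.]])
    return cv2.projectPoints(np.atleast_2d(P).astype(float),cv2.Rodrigues(T[:3,:3])[0],T[:3,3],K,np.array(m["distortion"]))[0][:,0]
def world(p,loc):  # p=x,y,yaw,z
    c,s=np.cos(p[2]),np.sin(p[2]); L=np.atleast_2d(loc)
    return np.c_[p[0]+c*L[:,0]-s*L[:,1],p[1]+s*L[:,0]+c*L[:,1],p[3]+L[:,2]]
def fit(p0,obs,fixz=None):  # obs: (cam,local,pixel)
    full=lambda p:np.r_[p[:3],p[3] if fixz is None else fixz]
    r=lambda p:np.concatenate([(proj(c,world(full(p),np.array(l)/1e3))-np.array(u)).ravel() for c,l,u in obs])
    s=least_squares(r,p0,loss="soft_l1")
    return full(s.x),r(s.x)
def quat(yaw): # tool x along yaw, pointing down
    return [0,np.cos(yaw/2),np.sin(yaw/2),0]
E
cat > loc.py <<'E'
from h import *
np.set_printoptions(precision=4,suppress=True)
T=lambda l:(np.array(l)+.5)/2.5-.5+[160,120]
S=lambda l:(np.array(l)+.5)/2.7-.5+[150,110]
loc=[[125,78,0],[125,-78,0],[-25,-78,0],[-25,78,0],[-122,78,-10],[-122,-78,-10]]
obs=[("top",loc,T([[167,157],[326,209],[275,362],[112,311],[82,411],[250,463]])),
("side",loc,S([[172,320],[306,216],[447,300],[320,422],[428,512],[550,372]]))]
for o in(obs,obs[:1],obs[1:]):
    p,r=fit([.45,.05,-.35,.085],o); print("plate",p,r.round(1))
s6=lambda l:(np.array(l)+.5)/6-.5+[280,135]
t6=lambda l:(np.array(l)-[360,0]+.5)/6-.5+[325,197]
cl=[[-38,50,40],[38,50,40],[38,-50,40],[-38,-50,40]]
o=[("top",cl,t6([[413,218],[513,63],[720,185],[622,350]])),("side",[cl[0],cl[3]],s6([[142,303],[318,217]]))]
p,r=fit([.45,-.25,-.5],o,0.); print("carton",p,r.round(1))
o=[("top",[[29,0,34]],t6([[598,73]])),("side",[[29,0,34],[-37,19,-33],[-37,-19,-33]],s6([[93,70],[152,270],[214,243]]))]
p,r=fit([.45,-.25,-.5],o,0.073); print("tape",p,r.round(1))
for z,c in((-33,1),(0,1)):
  print(proj("top",world(p,np.array([[-37,19,z],[-37,-19,z],[10,19,33],[10,-19,33],[37,19,0]])/1e3)).round(1))
print(t6([[465,213],[543,257],[540,70],[632,100]]))
E
python3 loc.py
```

```text
plate [ 0.5285  0.0127 -0.334   0.0895] [ 0.1 -0.3  0.9 -0.6  1.2  0.6  1.  -0.2 -0.2  0.7 -2.   1.4 -1.4  0.6
 -0.9 -0.   0.5  0.2 -1.   1.2 -0.1 -0.7  0.9 -0.3]
plate [ 0.5301  0.0142 -0.3301  0.0772] [-0.3  0.2 -0.2 -0.5  0.6  0.   1.  -0.3  0.2  0.2 -2.3  0.4]
plate [ 0.5296  0.0067 -0.339   0.083 ] [-0.1  0.2 -0.   0.2  0.7  0.3 -0.6  0.6 -0.3 -1.5  0.5 -0.3]
carton [ 0.5586 -0.266  -0.5803  0.    ] [-0.2  0.1 -0.7 -0.7  0.3  0.8  0.7  0.2 -0.6  0.2  0.1 -0.3]
tape [ 0.5759 -0.2534 -0.5113  0.073 ] [ 0.3 -0.2 -0.8 -1.3  0.1  2.   0.7  0.3]
[[339.6 233.4]
 [353.7 240.8]
 [353.3 212.1]
 [368.2 219.9]
 [355.9 204.1]]
[[341.7 231.9]
 [356.3 239.6]
 [353.3 212.1]
 [368.2 219.9]
 [355.9 204.1]]
[[342.0833 232.0833]
 [355.0833 239.4167]
 [354.5833 208.25  ]
 [369.9167 213.25  ]]
```

```bash
python3 - <<'E'
from h import *
x,y,yaw=.5755,-.2525,-.511
for k in(0,np.pi):
    for pz,yw in(((x,y,.2),yaw),((.618,-.018,.2),-.333),((.455,.036,.12),-.333)):
        q=arm.solve_ik(pz,quat(yw+k)); print(k,None if q is None else np.round(q,2))
arm.move_pose([x,y,.2],quat(yaw)); print(arm.get_time_s(),arm.get_qpos())
arm.servo_line([x,y,.057],v=.1)
f0=arm.get_ft_force()
arm.grip(.03,70); print(arm.get_gripper_width(),arm.get_gripper_force(),f0,arm.get_ft_force(),arm.get_torque())
arm.servo_line([x,y,.09],v=.08)
arm.dwell(.2);print(arm.get_ft_force(),arm.get_torque(),arm.get_time_s(),arm.get_tool_pos())
cv2.imwrite("pics/g.png",cv2.resize(np.hstack([arm.camera("side")[110:210,260:360],arm.camera("top")[180:280,320:420]])[:,:,::-1],None,fx=4,fy=4,interpolation=cv2.INTER_CUBIC))
E
```

```text
0 [-0.1   0.11  0.11  0.   -1.56  1.16]
0 [ 0.29  0.09  0.08  0.   -1.56  0.94]
0 [ 0.52 -0.35 -0.46  0.   -1.46  0.71]
3.141592653589793 [-0.1   0.11  0.11  0.   -1.56 -1.99]
3.141592653589793 [ 0.29  0.09  0.08  0.   -1.56 -2.2 ]
3.141592653589793 [ 0.52 -0.35 -0.46  0.   -1.46 -2.43]
3.9 [-9.43498532e-02  1.14167325e-01  1.06252281e-01 -1.08251676e-04
 -1.56280679e+00  1.15514506e+00]
0.03714810405735628 70.80297589302063 [-0.53619274 -0.57469675 -0.02887747] [0.34250144 0.04185808 2.4201148 ] [-0.02372395  0.00987101  0.09750394]
[-0.35223602  0.22641897 -3.65431766] [-0.05281831  0.01840164 -0.00643286] 6.75 [ 0.57511664 -0.25239696  0.08924165]
```

View pics/g.png

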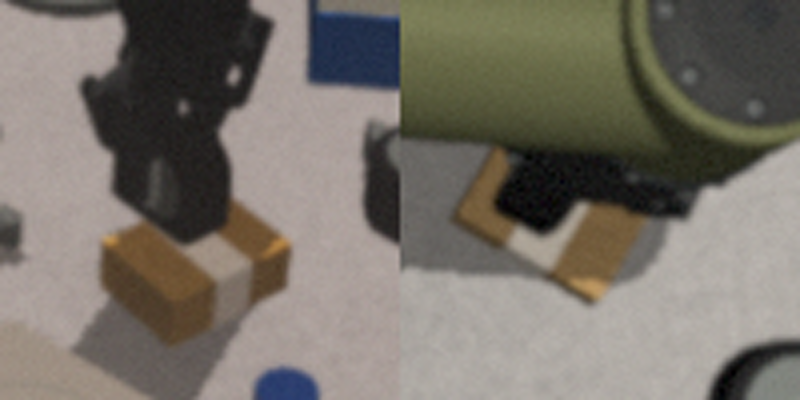

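The tape is in the grip and off the carton. It looks upright in the side view, with the case at (170,190). Next I go above the plate's back edge and feel down.

```bash
cat >> h.py <<'E'
P=[.529,.012,-.333]
def tcp(lx,ly,z):
    return list(world([*P,0],np.array([[lx,ly,0]])/1e3)[0][:2])+[z]
E
python3 - <<'E'
from h import *
arm.servo_line([.5755,-.2525,.19],v=.2)
arm.move_pose(tcp(95,0,.19),quat(P[2]))
arm.servo_line(tcp(95,0,.130),v=.1); arm.dwell(.15)
f0=arm.get_ft_force(); t0=arm.get_torque(); print(f0,t0,arm.get_time_s())
z=.130
while z>.085:
    z-=.0015; arm.servo_line(tcp(95,0,z),v=.03)
    f=arm.get_ft_force()-f0
    if np.linalg.norm(f)>1.5: break
print(z,f,arm.get_torque()-t0,arm.get_tool_pos(),arm.get_time_s())
E
```

```text
[-0.58526962  0.39212063 -3.99306795] [0.03340255 0.01509751 0.02625427] 9.3417
0.11199999999999999 [ 0.70438683 -0.41730016  3.4597708 ] [-0.02549878  0.00939722  0.01554806] [ 0.61922504 -0.01912629  0.11280583] 12.3417
```

```bash
python3 - <<'E'
from h import *
a=arm.camera("side")[160:290,200:330]
cv2.imwrite("pics/hook.png",cv2.convertScaleAbs(cv2.resize(a[:,:,::-1],None,fx=4.6,fy=4.6,interpolation=cv2.INTER_CUBIC),alpha=1.3,beta=15))
E
cat > hfit.py <<'E'
from loc import *
print("---")
for z in(.084,.0885,.092,.0955):
    for o in(obs,obs[:1],obs[1:]):
        p,r=fit([.53,.01,-.33],o,z); print(z,p,(r@r).round(2))
E
python3 hfit.py | sed 1,/---/d
```

```text
0.084 [ 0.5292  0.0106 -0.331   0.084 ] 29.42
0.084 [ 0.5296  0.0137 -0.3289  0.084 ] 7.8
0.084 [ 0.5294  0.0074 -0.3392  0.084 ] 4.05
0.0885 [ 0.5287  0.0123 -0.3334  0.0885] 18.09
0.0885 [ 0.5293  0.0134 -0.3278  0.0885] 8.73
0.0885 [ 0.5281  0.011  -0.3401  0.0885] 5.08
0.092 [ 0.5281  0.0136 -0.3353  0.092 ] 21.4
0.092 [ 0.529   0.0131 -0.3268  0.092 ] 9.94
0.092 [ 0.5272  0.0138 -0.3407  0.092 ] 7.38
0.0955 [ 0.5275  0.0147 -0.3369  0.0955] 35.06
0.0955 [ 0.5288  0.0128 -0.3257  0.0955] 11.63
0.0955 [ 0.5263  0.0164 -0.3412  0.0955] 10.94
```

View pics/hook.png

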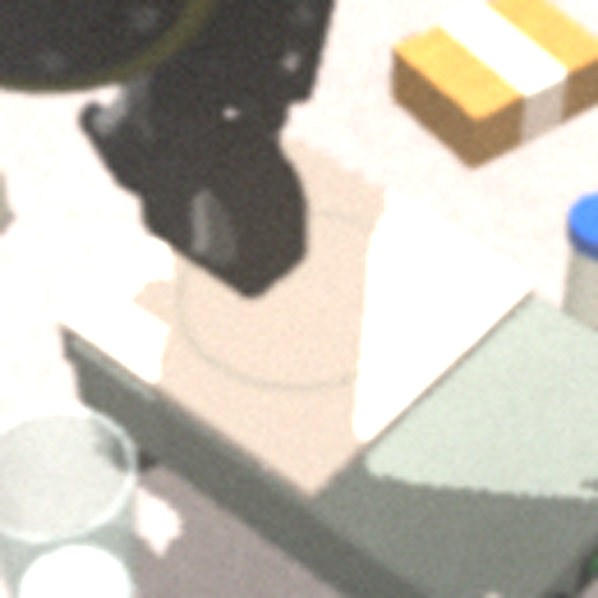

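```bash
python3 - <<'E'
from h import *
t=arm.get_tool_pos(); print(t)
u=np.array([[250,297],[305,242]])/4.6+[200,160]
r=lambda v:(proj("side",world([t[0]+v[0]*np.cos(P[2]),t[1]+v[0]*np.sin(P[2]),P[2],v[1]],np.array([[-37,19,0],[-37,-19,0]])/1e3))-u).ravel()
s=least_squares(r,[0,.09]);print(s.x,s.fun)
f0=arm.get_ft_force()
z=t[2]
for k in range(4):
    arm.servo_line(tcp(95,0,.112+.001*(k+1)),v=.03); arm.dwell(.05); print(arm.get_tool_pos()[2],arm.get_ft_force(),arm.get_torque())
print(arm.get_time_s())
E
```

```text
[ 0.61922978 -0.01912389  0.11279525]
[0.00187801 0.10085614] [-0.09127622 -0.87465758  0.11882342  0.87563495]
0.11282718644962855 [-0.18812628 -0.77017171 -1.81868816] [ 0.12221076  0.17341831 -0.01466661]
0.11365651838696997 [ 0.26252831  0.15392081 -3.58953432] [-0.01458541  0.00078634 -0.00238201]
0.11501965694437029 [-1.17103842 -0.256718   -3.69862645] [ 0.0314734  -0.03504135  0.00930338]
0.11607064110687423 [-0.00797302 -0.16160416 -4.73506888] [ 0.0037649  -0.05180865  0.02025171]
13.5917
```

```bash
cat >> h.py <<'E'
def ft(n=8):
    a=[]
    for _ in range(n): a.append(np.r_[arm.get_ft_force(),arm.get_torque()]); arm.dwell(.015)
    return np.mean(a,0)
E
python3 - <<'E'
from h import *
np.set_printoptions(precision=3,suppress=True)
arm.servo_line(tcp(107,0,.117),v=.06); f0=ft(); print(f0)
z=.117
while z>.1005:
    z-=.001; arm.servo_line(tcp(107,0,z),v=.03)
    f=ft(3)-f0
    if f[2]>1.5: break
print(z,ft()-f0,arm.get_tool_pos(),arm.get_time_s())
E
```

```text
[ 0.117 -0.015 -3.661 -0.004  0.012 -0.017]
0.112 [-0.71   0.06   4.961  0.078  0.337  0.037] [ 0.63  -0.023  0.113] 15.7083
```

```bash
python3 - <<'E'
from h import *
np.set_printoptions(precision=2,suppress=True)
arm.grip(.03,110)
arm.servo_line(tcp(107,0,.1135),v=.03); f0=ft(5); print(f0)
u=np.array([np.cos(P[2]),np.sin(P[2])])
arm.servo_line(tcp(95,0,.1135),v=.05)
for lx in(92,90,88,86,84,82,80,78,76,72):
    arm.servo_line(tcp(lx,0,.1135),v=.03); f=ft(3)-f0; print(lx,f[:2]@u,f[2:])
    if lx>76 and f[:2]@u>9: break
print(arm.get_tool_pos(),arm.get_time_s(),arm.get_gripper_width())
cv2.imwrite("pics/pull.png",cv2.convertScaleAbs(cv2.resize(arm.camera("side")[160:290,200:330,::-1],None,fx=4.6,fy=4.6,interpolation=cv2.INTER_CUBIC),alpha=.9))
E
```

```text
[-0.86  0.68 -0.71  0.18  0.23  0.01]
92 1.4364745791858453 [-2.8  -0.17 -0.23 -0.  ]
90 1.0301805580237287 [-3.44 -0.18 -0.22 -0.  ]
88 0.9023669131994607 [-2.87 -0.16 -0.21 -0.02]
86 0.8457039375466866 [-2.7  -0.21 -0.25  0.02]
84 0.827057952753278 [-2.46 -0.2  -0.22 -0.01]
82 5.043220952515407 [-3.54 -0.71 -1.38  0.  ]
80 4.171401120545945 [-2.98 -0.69 -1.51  0.05]
78 4.717482531646661 [-2.33 -0.56 -1.41  0.03]
76 3.869322027037917 [-1.81 -0.51 -1.46  0.03]
72 4.289235750184705 [-2.67 -0.45 -1.55  0.07]
[ 0.6  -0.01  0.11] 19.6833 0.03674585068865736
```

View pics/pull.png

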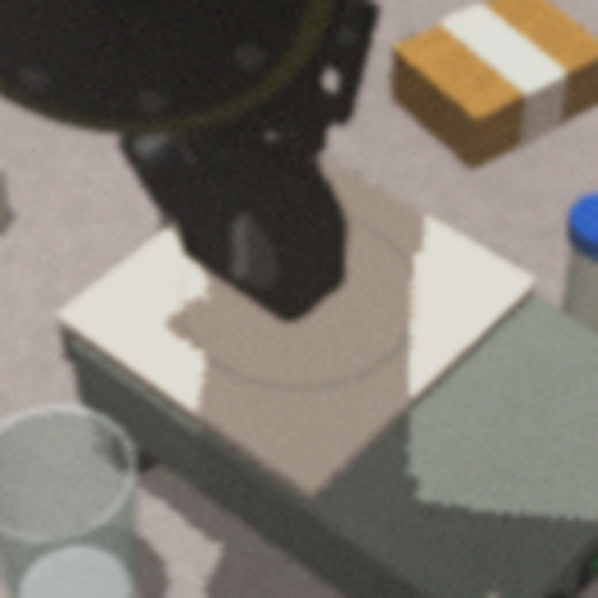

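Hooked: the pull jumps to about 4 N at lx≈83 and stays level. The picture shows the case at (265,260) clear over the plate, drawn away from the back edge. Next I draw it back to the panel, then lower it by touch.

```bash
python3 - <<'E'
from h import *
np.set_printoptions(precision=2,suppress=True)
u=np.array([np.cos(P[2]),np.sin(P[2])]); v=np.array([-u[1],u[0]])
S=lambda f:np.array([f[:2]@u,f[:2]@v,f[2]])
arm.servo_line(tcp(0,0,.114),v=.08); print(S(ft(3)))
arm.servo_line(tcp(-72,0,.114),v=.08); f0=ft(5); print(S(f0),arm.get_tool_pos(),arm.get_time_s())
arm.servo_line(tcp(-72,0,.106),v=.04)
z=.106
while z>.097:
    z-=.001; arm.servo_line(tcp(-72,0,z),v=.03)
    f=ft(3)
    if f[2]-f0[2]>2: break
print(z,S(f),arm.get_tool_pos(),arm.get_time_s())
cv2.imwrite("pics/panel.png",cv2.resize(arm.camera("side")[170:300,220:360,::-1],None,fx=4.5,fy=4.5,interpolation=cv2.INTER_CUBIC))
E
```

```text
[ 4.36  1.04 -4.38]
[ 5.29  0.98 -3.03] [0.46 0.04 0.11] 21.9667
0.102 [ 6.66  0.33 -0.65] [0.46 0.04 0.1 ] 23.5167
```

View pics/panel.png

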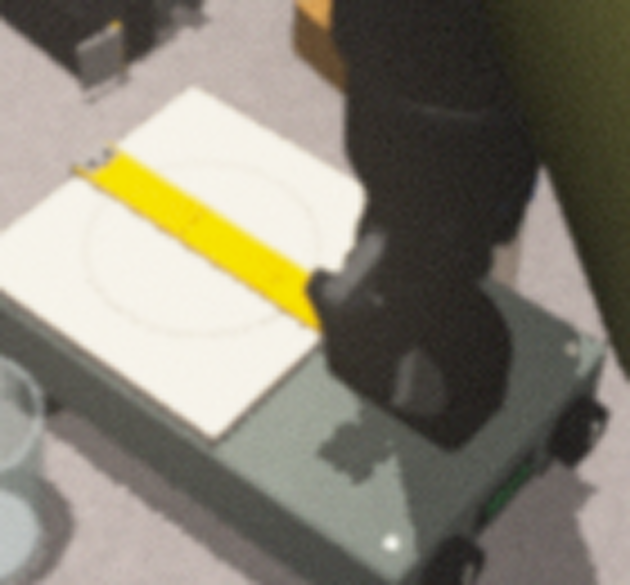

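```bash
python3 - <<'E'
from h import *
im=arm.camera("side")
def back(c,px,z):
    m=M[c]; f=210/np.tan(np.radians(m["vfov"]/2)); K=np.array([[f,0,m["cx"]],[0,f,m["cy"]],[0,0,1.]])
    n=cv2.undistortPoints(np.array(px,float)[:,None],K,np.array(m["distortion"]))[:,0]
    d=np.c_[n,np.ones(len(n))]@m["pose"][:3,:3].T; o=m["pose"][:3,3]
    return o+d*((z-o[2])/d[:,2])[:,None]
def line(pts):
    vx,vy,x,y=cv2.fitLine(np.float32(pts),cv2.DIST_HUBER,0,.001,.001).ravel(); a=np.arctan2(vy,vx); return a
# yellow blade
hsv=cv2.cvtColor(im,cv2.COLOR_RGB2HSV); mk=((hsv[...,0]>18)&(hsv[...,0]<35)&(hsv[...,1]>140)&(hsv[...,2]>120)).astype(np.uint8)
mk[:190]=0; mk[260:]=0; mk[:,:230]=0; mk[:,300:]=0
n,l,st,_=cv2.connectedComponentsWithStats(mk); k=1+st[1:,4].argmax(); v,u=np.where(l==k); print(st[k])
lo=[];up=[]
for c in range(u.min()+9,u.max()-6): r=v[u==c]; lo.append((c,r.max()+.5)); up.append((c,r.min()-.5))
for e in(lo,up):
    W=back("side",e,.0985)[:,:2]; a=line(W); a=a-np.pi if a>np.pi/2 else a; print("blade",a,W[0],W[-1])
# plate left edge: bright -> dark subpixel down each column
g=cv2.GaussianBlur(im,(0,0),.8)[...,0].astype(float)
e=[]
p0=np.array([213.7,228.5]);p1=np.array([267.3,267.0])
for c in range(219,263):
    r=p0[1]+(c-p0[0])*(p1[1]-p0[1])/(p1[0]-p0[0]); rr=np.arange(int(r)-6,int(r)+7); d=np.diff(g[rr,c]); i=d.argmin(); e.append((c,rr[i]+.5))
for z in(.092,.0955):
    W=back("side",e,z)[:,:2]; a=line(W); print("left edge",z,a if a<np.pi/2 else a-np.pi,W[0],W[-1])
    c,s=np.cos(P[2]),np.sin(P[2]); print("local y of edge",np.mean((W-P[:2])@[-s,c]))
print("TCP local y", (arm.get_tool_pos()[:2]-np.array(P[:2]))@[-s,c], arm.get_time_s())
E
```

```text
[240 204  52  39 517]
blade -0.3569396 [ 0.6124879 -0.0090829] [0.52181701 0.02618544]
blade -0.35811716 [ 0.62556512 -0.03911672] [ 0.53270178 -0.00380368]
left edge 0.092 -0.33583128 [0.65174283 0.05361101] [0.54212437 0.09184435]
local y of edge 0.07960966928712475
left edge 0.0955 -0.33583224 [0.650058   0.05623497] [0.54107837 0.0942455 ]
local y of edge 0.0815378069354804
TCP local y -0.00012839884490398328 23.6167
```

The blade is hooked and runs across the plate from (95,160) to (320,310) in the crop, about 1.2° off the plate's left edge. I correct the yaw, feel forward for the shoulder, then release.

```bash
python3 - <<'E'
from h import *
np.set_printoptions(precision=2,suppress=True)
u=np.array([np.cos(P[2]),np.sin(P[2])]); v=np.array([-u[1],u[0]])
S=lambda f:np.array([f[:2]@u,f[:2]@v,f[2]])
q=arm.get_tcp_rot(); print("yaw",2*np.arctan2(q[2],q[1]))
Q=quat(P[2]+.021)
arm.servo_line(tcp(-72,1,.1035),ori=Q,v=.02); 
arm.servo_line(tcp(-68,1,.1030),v=.04); f0=ft(4); print(S(f0),arm.get_time_s())
lx=-68
while lx<-56:
    lx+=1; arm.servo_line(tcp(lx,1,.103),v=.03); f=ft(3)
    print(lx,S(f))
    if S(f)[0]-S(f0)[0]<-3.5: break
print(lx,arm.get_tool_pos(),arm.get_time_s())
E
```

```text
yaw -0.3335472843221599
[ 5.75 -0.76 -2.61] 24.1833
-67 [ 5.69 -0.79 -2.75]
-66 [ 6.24 -1.13 -2.8 ]
-65 [ 5.7  -0.39 -2.38]
-64 [ 2.25 -1.48 -1.02]
-63 [-4.9  -1.52  2.84]
-63 [0.47 0.03 0.1 ] 25.6833
```

```bash
python3 - <<'E'
from h import *
np.set_printoptions(precision=2,suppress=True)
arm.servo_line(tcp(-63.9,1,.103),v=.03); arm.servo_line(tcp(-63.9,1,.102),v=.02); print(ft(4))
arm.grip(.06,30); arm.dwell(.2); print(ft(4),arm.get_gripper_width(),arm.get_time_s())
arm.grip(.07)
arm.servo_line(tcp(-63.9,1,.215),v=.12); arm.servo_line(tcp(-150,1,.26),v=.2)
a,b=arm.camera("side"),arm.camera("top")
cv2.imwrite("pics/rs.png",a[:,:,::-1]);cv2.imwrite("pics/rt.png",b[:,:,::-1])
f=lambda i:cv2.resize(i[:,:,::-1],None,fx=3.1,fy=3.1,interpolation=cv2.INTER_CUBIC)
cv2.imwrite("pics/rel.png",np.hstack([f(a[180:310,220:350]),f(b[185:315,180:300])])); print(arm.get_time_s())
E
```

```text
[-3.78 -1.57  5.36 -0.45  1.41 -0.37]
[ 0.5   0.69  0.04 -0.02 -0.01  0.  ] 0.060091737135749404 26.8667
28.9583
```

View pics/rel.png

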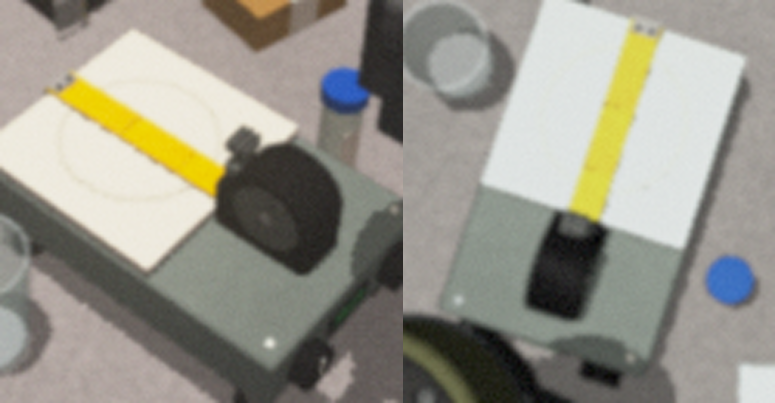

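```bash
python3 - <<'E'
from h import *
np.set_printoptions(precision=2,suppress=True)
u=np.array([np.cos(P[2]),np.sin(P[2])])
for d in(0,3): 
    w=np.r_[tcp(-64+29+d,1,.1525)]; print(d,proj("top",w),proj("side",w))
print("seen top",180+(577-403)/3.1,185+225/3.1,"side",220+243/3.1,180+140/3.1)
arm.grip(0.0,30)
Q=quat(P[2]+.021)
arm.servo_line(tcp(-28,1,.19),ori=Q,v=.15); arm.servo_line(tcp(-28,1,.158),v=.06); f0=ft(6)
z=.158
while z>.1435:
    z-=.001; arm.servo_line(tcp(-28,1,z),v=.03); f=ft(3)-f0; print(round(z,4),f[:3],arm.get_tool_pos()[2].round(4))
    if f[2]>8.5: break
print(arm.get_time_s())
E
```

```text
0 [[234.45 256.76]] [[297.86 223.84]]
3 [[234.9  255.42]] [[296.58 223.08]]
seen top 236.1290322580645 257.5806451612903 side 298.38709677419354 225.16129032258064
0.157 [ 0.17 -0.66 -0.08] 0.1571
0.156 [ 0.24 -0.44 -0.25] 0.1559
0.155 [ 0.15 -0.41 -0.12] 0.155
0.154 [ 0.41 -0.82  0.38] 0.154
0.153 [-0.23 -0.44 -0.13] 0.1529
0.152 [-0.06 -0.25  1.43] 0.1523
0.151 [ 0.39 -0.08  4.44] 0.1516
0.15 [ 0.78 -0.86  4.07] 0.1503
0.149 [ 0.97 -1.01  3.76] 0.1491
0.148 [ 1.65 -0.97  4.01] 0.148
0.147 [ 1.86 -1.22  3.67] 0.147
0.146 [ 2.18 -0.56  4.  ] 0.146
0.145 [ 1.53 -0.58  4.69] 0.1454
0.144 [-0.22 -0.46  8.89] 0.1452
35.7
```

Contact came at z=.1522 and the hard stop at .1452, which is the full 7 mm at 8.9 N. Next I retreat and check.

```bash
python3 - <<'E'
from h import *
arm.servo_line(tcp(-28,1,.1437),v=.03); print(ft(3)[2])
arm.servo_line(tcp(-28,1,.2),v=.1); arm.servo_line(tcp(-150,1,.26),v=.2); arm.dwell(.2)
a,b=arm.camera("side"),arm.camera("top")
f=lambda i:cv2.resize(i[:,:,::-1],None,fx=3.1,fy=3.1,interpolation=cv2.INTER_CUBIC)
cv2.imwrite("pics/fin.png",np.hstack([f(a[180:310,220:350]),f(b[185:315,180:300])])); print(arm.get_time_s())
E
```

```text
9.701277716540346
37.85
```

View pics/fin.png

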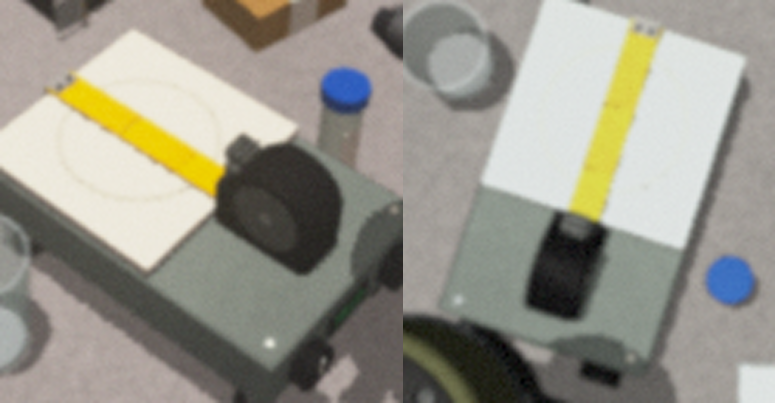

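The picture shows the lock sunk at (240,150), the blade square and hooked at (65,85), the nose against the front edge, and the beaker and tube where they were.

```bash
python3 -c "
from plant import arm
print(arm.close_job())"
```

```text
the job is handed in; nothing more can be done
None
```

The tape is hooked over the plate's back edge, square across it and locked, with the case standing by itself on the panel and its nose against the front edge; I handed the job in just after 37.9 s on the robot's clock.

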